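# Sound the fired pots by fingertip

### The job

Check the fired ware on the board for cracks by sounding it: with the fingertips, gently tap the foot (now uppermost) of the wide upturned bowl, then the knob on the lid of the jar, then the foot of the small upturned bowl, in that order. Only tap lightly: do not grasp, lift, push along or tip any piece, leave the mug, the open bowl and the white box alone, and finish with the hand clear of everything.

Things in the scene. Friction and masses are not known exactly. Their poses are not given: they have to be found in the camera images.
- board: The pale wooden ware board, 340 x 520 mm (its own x and y) and 25 mm thick, lying level; origin at the centre of its underside, 18 mm above the table, so its top is about 43 mm above the table. It stands on four soft rubber feet and gives straight down under a push, about 1 mm for every 2.5 N (14 mm at most), then rises again. Its place and yaw vary. The three pieces to tap stand loose in a row along its robot-side half, roughly 160 mm apart, in any order.
- wide_bowl: The wide terracotta bowl, standing upside down on its rim: rim 140 mm across, 62 mm high, narrowing upward to a flat round foot 58 mm across and 10 mm tall on top. About 0.4 kg, loose. Origin at the centre of the rim plane on the board, z up.
- wide_bowl_foot: The spot to tap; origin at the centre of the flat upper face of the wide bowl's foot: 62 mm above the board.
- jar: The terracotta lidded jar, upright, round, without a handle: 92 mm across (98 mm at the lid's edge), 120 mm high over its knob; the lid is fixed to it. About 0.55 kg, loose. Origin at the centre of its underside, z up.
- jar_knob: The spot to tap; origin at the centre of the top of the knob in the middle of the jar's lid: 120 mm above the board. The knob is 32 mm across and 22 mm tall, its flat top 24 mm across.
- small_bowl: The small terracotta bowl, standing upside down on its rim: rim 96 mm across, 48 mm high, narrowing upward to a flat round foot 40 mm across and 10 mm tall on top. About 0.18 kg, loose. Origin at the centre of the rim plane on the board, z up.
- small_bowl_foot: The spot to tap; origin at the centre of the flat upper face of the small bowl's foot: 48 mm above the board.
- mug: Bystander: an open terracotta mug with a handle, 72 mm across, 85 mm high, loose on the far half of the board. Origin at the centre of its underside.
- open_bowl: Bystander: an open terracotta bowl the right way up, mouth 90 mm across, 42 mm high, loose on the far half of the board. Origin at the centre of its underside.
- gauge_box: Bystander: a white plastic instrument box with a blue side, 100 x 70 x 42 mm, loose on the table to the left of the board (+y). Origin at the centre of its underside.
Mind the look-alikes: they are no part of the job. What is shaped like the wide_bowl but purple or yellow is not meant.

How it is judged:
On the way, in this order (a step that is already met when the one before it is completed fails the run):
1. the foot of the wide upturned bowl is touched by the fingers (over 0.5 N), the other two pieces are not (contact force between the fingers and wide_bowl_foot above 0.5 N and contact force between the fingers and jar below 0.1 N and contact force between the fingers and small_bowl below 0.1 N).
2. then the knob on the jar's lid is touched (over 0.5 N), the two bowls are not (contact force between the fingers and jar_knob above 0.5 N and contact force between the fingers and wide_bowl below 0.1 N and contact force between the fingers and small_bowl below 0.1 N).
3. then the foot of the small upturned bowl is touched (over 0.5 N), the other two pieces are not (contact force between the fingers and small_bowl_foot above 0.5 N and contact force between the fingers and wide_bowl below 0.1 N and contact force between the fingers and jar below 0.1 N).
At the end, for the whole second after the job is handed in: After the three taps in order, all three pieces, the mug, the open bowl and the white box stand upright (within 0.1 rad), at rest, each within 15 mm of where it stood at the start (distance of each of wide_bowl, jar, small_bowl, mug, open_bowl, gauge_box from where it was at the start of the episode below 0.015 m and angle between each of wide_bowl, jar, small_bowl, mug, open_bowl, gauge_box's own z axis and vertical below 0.1 rad and linear speed of each of wide_bowl, jar, small_bowl, mug, open_bowl, gauge_box below 0.02 m/s); the robot touches nothing.
It fails at once if a piece is struck or pressed hard (over 20 N) (contact force between the fingers and wide_bowl above 20 N or contact force between the fingers and jar above 20 N or contact force between the fingers and small_bowl above 20 N).
It fails at once if a piece is lifted (more than 12 mm) off its place on the board (height (world z) of any of wide_bowl, jar, small_bowl above 0.055 m).
It fails at once if a piece is pushed along by more than 25 mm or tipped by more than 0.25 rad (distance of any of wide_bowl, jar, small_bowl from where it was at the start of the episode above 0.025 m or angle between any of wide_bowl, jar, small_bowl's own z axis and vertical above 0.25 rad).
It fails at once if a bystander is pushed (over 2 N) or displaced by more than 15 mm (distance of any of mug, open_bowl, gauge_box from where it was at the start of the episode above 0.015 m or contact force between the fingers and mug above 2 N or contact force between the fingers and open_bowl above 2 N or contact force between the fingers and gauge_box above 2 N).
It also fails if it takes over 43 s, if anything falls off the work surface, if the arm or the gripper's body presses on something with over 40 N, if the wrist force passes 120 N, or if a joint passes its speed limit or range.

### The arm

A 6-joint arm with a two-finger parallel gripper is mounted at the origin on the work surface. World frame = base frame: x ahead of the robot, y to its left, z up, the work surface at z = 0. Lengths are in m, angles in rad, forces in N, time in s.
With the tool pointing down it reaches from about 0.35 to 0.925 m from the base axis. Payload 6.4 kg.
Tool frame: the origin (TCP) lies midway between the tips of the shut fingers; the grasp point (between the pads) lies 19 mm behind it; z points along the fingers, x is the direction in which the jaws open and shut, and the axes are right-handed (so a half turn about z gives the same grasp; the last joint's range is limited). The gripper opens to 94 mm and grips with 3 to 60 N. Pads are 16 mm wide; open, the fingers measure 119 mm over their backs; the gripper's body (75 mm by 177 mm) begins 78 mm behind the grasp point.
Start: joints at [0.989, 0.245, 1.558, -0, 1.339, -0.174], TCP at [0.258, 0.597, 0.205] pointing down, gripper open.
Joint ranges: [-3.13, 3.13], [-1.02, 2.26], [0.13, 2.54], [-0.95, 4.09], [0.21, 2.88], [-2.74, 2.74]. Speed limits (rad/s): [2.57, 2.57, 3.14, 3.14, 3.14, 3.14].

### API

Orientations are given as a unit quaternion [x, y, z, w].
In Python, from workcell import arm gives the robot as it stands. The module is installed in compiled form; this text tells all that it offers.
- The arm moves only by the tool step_arm, never from a script. Its argument "rows" is a list of rows, each a list of 3 entries, a list of its own where there are three numbers: the opening, from 0 (shut) to 1 (fully open), then the shift along the world's x, y, z in cm, then the turn about the world's z in rad. A call has 1 to 10 rows; each row shifts and turns the pose as measured when the row begins; what a row does not reach is not made up. A row lasts 1/10 s, in which the tool goes at most 50 mm and 8.59 degrees, less where a joint would pass 70% of its speed; a pose out of reach is approached as far as the arm can. A call is refused whole if a number of a shift passes 5 or a number of a turn 0.15, either way. A call with a gripper value outside its range is refused whole. The fingers move at their own pace and stop on an object; the grip force is fixed at half the most. Time passes only in rows, so rows that do not move let the fingers close. It gives the time, the measured TCP pose, the force and the opening at its end, in the units of the state.
- arm.observe(): the state, without advancing time (a new reading comes with each control period).
- arm.snapshot(name): name is "scene" or "top" or "wrist"; returns a dict with "frame" (420x560x3 uint8, blue, green, red), "camera_matrix" (3x3 intrinsics, pixels), "R" (3x3) and "t" (3): a world point X has camera coordinates R X + t. Camera axes: x right, y down, z forward; pixel columns grow to the right and rows downward; lengths in m; the calibration is good to about 2 mm. A picture is of the moment at which its call begins. There is no depth.
- arm.job_done(): hands the job in, once; it reports no verdict.
The state is a dict: "time_s": time; "joint_pos": joint angles; "qd": joint speeds; "tau": joint torques, N m; "tcp_pos": TCP position; "eef_rot": TCP orientation; "contact_force": force on the tool from outside, world axes, zero at the start; "ft_torque": the same for the moment, N m; "opening": finger opening in m.
Only numpy, scipy, OpenCV 4.12 (cv2) and the standard library are available. Lean on these libraries where they do the work, as an engineer would, in place of code of your own. Each camera call takes 0.05 s, during which the arm holds its last target. There are 200 camera calls.

## Working session

There is one attempt and no reset: what is moved stays moved. The work goes in short steps, Python scripts to look and compute and a tool call to move; the robot and the scene stay as the last step left them, time stands still between calls to the robot, and variables do not carry over. Pictures are saved under pics/ and viewed, on a budget of 10 in all, crops included, one or two more only if the job needs it, and the job is handed in when it is done.

Besides the shell and the picture viewer there is one more tool, called after "Emit:" by a JSON object that holds its "api" and its "payload", one argument or row to a line. step_arm: Moves the arm, as the interface text tells. Its arguments: {"type":"object","properties":{"rows":{"type":"array","items":{"type":"array"}}},"required":["rows"]}

```bash
mkdir -p pics; python3 - <<'E'
from workcell import arm
import cv2,pickle
d={}
for n in("top","scene"):
    s=arm.snapshot(n);d[n]=s;cv2.imwrite(f"pics/{n}0.png",s["frame"])
pickle.dump(d,open("s0.pkl","wb"))
o=arm.observe();print(o["time_s"],o["tcp_pos"],o["eef_rot"],o["opening"],o["contact_force"])
E
```

```text
0.1 [0.25747445 0.59625737 0.2044834 ] [ 8.35634557e-01  5.49285155e-01 -7.64629737e-04  3.46630247e-04] 0.09431196786844219 [ 0.52233433 -0.21521954  0.16781828]
```

View pics/top0.png

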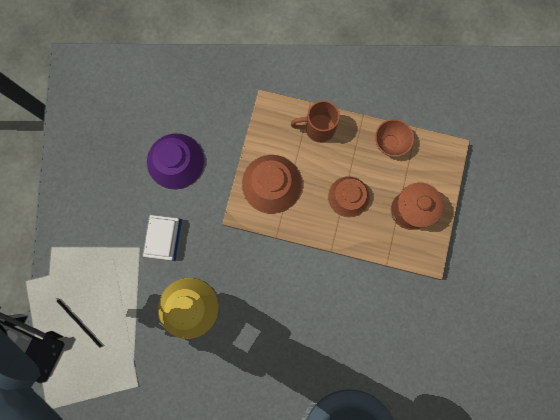

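View pics/scene0.png

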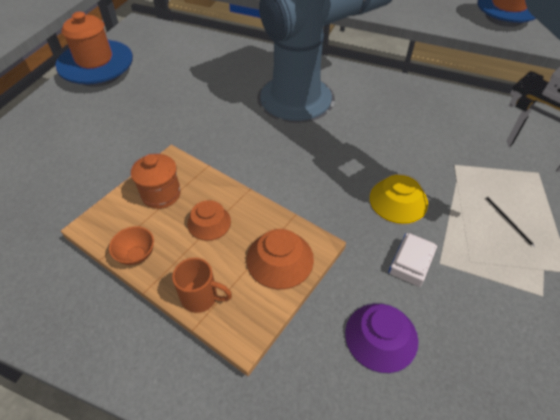

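Top view (up is +x, left is +y):
- **Wide-bowl candidates:** terracotta (270,183), purple (175,160) and yellow (188,308). I choose the terracotta one.
- **Small bowl:** (349,196); the open bowl at (395,138) is a bystander.
- **Jar:** (420,205); a second jar stands off the table on a blue plate, at scene pixel (88,45).

Next is one close crop to check the choice and refine the pixels.

```bash
cat > h.py <<'E'
import numpy as np
def ray(s,u,v,z):
    K,R,t=map(np.array,(s["camera_matrix"],s["R"],s["t"]))
    c=-R.T@t; d=R.T@np.linalg.solve(K,[u,v,1.]); return c+d*(z-c[2])/d[2]
def proj(s,X):
    K,R,t=map(np.array,(s["camera_matrix"],s["R"],s["t"]))
    p=K@(R@np.array(X)+t); return p[:2]/p[2]
E
python3 - <<'E'
import pickle,cv2,numpy as np
from h import *
d=pickle.load(open("s0.pkl","rb"))
T=d["top"]
for n,u,v,z in(("wide",272,179,.105),("jar",425,203,.163),("small",351,194,.091),("mug",323,116,.128),("open",395,134,.085),("box",162,237,.042),("yellow",185,300,.062),("purple",172,155,.062)):
    X=ray(T,u,v,z);print(n,X.round(3),"scene px",proj(d["scene"],X).round(0))
c=T["frame"][85:285,215:475];cv2.imwrite("pics/crop.png",cv2.resize(c,None,fx=3,fy=3,interpolation=cv2.INTER_CUBIC))
E
```

```text
wide [0.571 0.177 0.105] scene px [279. 240.]
jar [ 0.509 -0.141  0.163] scene px [150. 156.]
small [0.541 0.001 0.091] scene px [207. 208.]
mug [0.708 0.065 0.128] scene px [193. 272.]
open [ 0.682 -0.103  0.085] scene px [128. 245.]
box [0.447 0.43  0.042] scene px [412. 250.]
yellow [0.306 0.368 0.062] scene px [399. 189.]
purple [0.636 0.41  0.062] scene px [383. 320.]
```

View pics/crop.png

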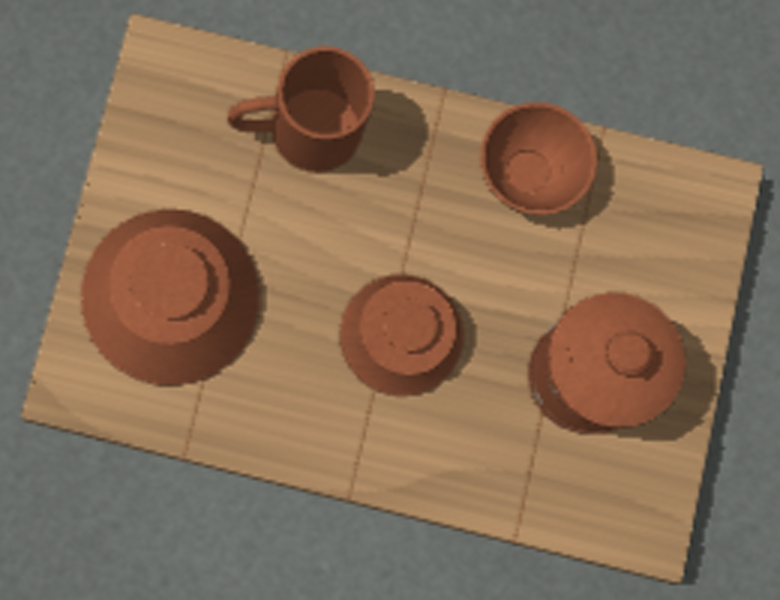

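The crop shows the three target pieces, all terracotta. The wide bowl's foot is at crop (168,283), the small foot at (410,327) and the jar knob at (630,353). The scene view agrees within about 3 px. Moving over the wide bowl with the fingers shut.

Emit:
{"api": "step_arm", "payload": {
  "rows": [
    [0,[3,-4,0],0],
    [0,[3,-4,0],0],
    [0,[3,-4,0],0],
    [0,[3,-4,0],0],
    [0,[3,-4,0],0],
    [0,[3,-4,0],0],
    [0,[3,-4,0],0],
    [0,[3,-4,0],0],
    [0,[3,-4,0],0],
    [0,[3,-4,0],0]
  ]
}}

```text
time_s: 1.1
tcp_pos: [0.5516, 0.1933, 0.2]
eef_rot: [0.832, 0.554, -0.004, -0.0]
contact_force: [0.5, -1.3, -1.1]
opening: 0.0174
```

Emit:
{"api": "step_arm", "payload": {
  "rows": [
    [0,[1.5,-1,-2],0],
    [0,[0.4,-0.4,-3],0],
    [0,[0,0,-2],0],
    [0,[0,0,0],0],
    [0,[0,0,0],0]
  ]
}}

```text
time_s: 1.6
tcp_pos: [0.5746, 0.1716, 0.1275]
eef_rot: [0.835, 0.55, -0.004, 0.0]
contact_force: [0.4, -0.2, 0.1]
opening: 0.0006
```

```bash
python3 - <<'E'
from workcell import arm
from h import *
import cv2,pickle
d=pickle.load(open("s0.pkl","rb"))
o=arm.observe();print(o["tcp_pos"],o["contact_force"],o["opening"])
I=[]
for n in("wrist","scene"):
    s=arm.snapshot(n);f=s["frame"].copy()
    p=o["tcp_pos"];P=ray(d["top"],271.3,179,.105)
    for X,c in((p,(255,0,0)),(P,(0,255,0)),([p[0],p[1],.105],(255,255,0))):
        q=proj(s,X);print(n,q);cv2.drawMarker(f,tuple(int(v) for v in q.round()),c,0,10,1)
    I.append(f)
cv2.imwrite("pics/a.png",cv2.resize(np.hstack(I),(800,300)))
print(P)
E
```

```text
[0.57459881 0.17155338 0.12749391] [ 0.39883719 -0.16360327  0.14625704] 0.0005830084247183941
wrist [278.81547162 261.86760808]
wrist [285.98515202 239.61132117]
wrist [278.91300454 248.47766307]
scene [275.28152414 234.46505508]
scene [279.23115655 240.71106754]
scene [275.34259641 241.15327452]
[0.5707528  0.17824343 0.105     ]
```

View pics/a.png

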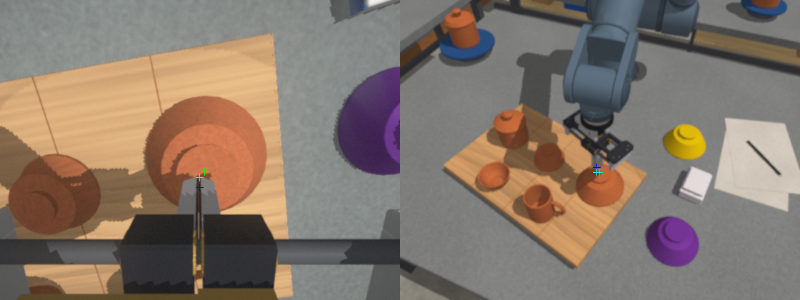

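The wrist picture shows the shut fingertips just short of the foot centre, which is at about (204,171). I'm correcting by −4, +6 mm and going down near the foot.

Emit:
{"api": "step_arm", "payload": {
  "rows": [
    [0,[-0.4,0.6,-0.5],0],
    [0,[0,0,-0.7],0],
    [0,[0,0,-0.2],0],
    [0,[0,0,-0.2],0]
  ]
}}

```text
time_s: 2.1
tcp_pos: [0.5719, 0.1799, 0.1146]
eef_rot: [0.835, 0.551, -0.0, 0.002]
contact_force: [0.3, -0.9, 0.0]
opening: 0.0004
```

Emit:
{"api": "step_arm", "payload": {
  "rows": [
    [0,[0,0,-0.3],0],
    [0,[0,0,-0.3],0],
    [0,[0,0,-0.2],0],
    [0,[0,0,-0.2],0]
  ]
}}

```text
time_s: 2.5
tcp_pos: [0.5721, 0.1799, 0.1042]
eef_rot: [0.835, 0.551, -0.0, 0.002]
contact_force: [-0.5, 0.1, 2.2]
opening: 0.0003
```

Emit:
{"api": "step_arm", "payload": {
  "rows": [
    [0,[0,0,-0.1],0]
  ]
}}

```text
time_s: 2.6
tcp_pos: [0.5721, 0.1799, 0.1034]
eef_rot: [0.835, 0.551, -0.0, 0.002]
contact_force: [-2.2, -0.9, 4.6]
opening: 0.0007
```

The tap is clear at 4.6 N. Lifting straight up, then moving high to the jar.

Emit:
{"api": "step_arm", "payload": {
  "rows": [
    [0,[0,0,1],0],
    [0,[0,0,4],0],
    [0,[0,0,5],0],
    [0,[0,-2,2],0],
    [0,[-1,-4.8,0],0],
    [0,[-1,-4.8,0],0],
    [0,[-1,-4.8,0],0],
    [0,[-1,-4.8,0],0],
    [0,[-1,-4.8,0],0],
    [0,[-1,-4.8,0],0]
  ]
}}

```text
time_s: 3.6
tcp_pos: [0.5103, -0.1321, 0.2361]
eef_rot: [0.831, 0.556, 0.004, 0.007]
contact_force: [0.3, -0.7, -1.0]
opening: 0.0004
```

Emit:
{"api": "step_arm", "payload": {
  "rows": [
    [0,[0,0,0],0],
    [0,[0,0,0],0]
  ]
}}

```text
time_s: 3.8
tcp_pos: [0.5093, -0.1376, 0.2376]
eef_rot: [0.834, 0.552, 0.004, 0.008]
contact_force: [0.6, 0.5, 0.1]
opening: 0.0006
```

Emit:
{"api": "step_arm", "payload": {
  "rows": [
    [0,[0,-0.3,-3],0],
    [0,[0,0,-2],0],
    [0,[0,0,0],0],
    [0,[0,0,0],0]
  ]
}}

```text
time_s: 4.2
tcp_pos: [0.5116, -0.137, 0.1893]
eef_rot: [0.833, 0.554, 0.005, 0.01]
contact_force: [0.1, -0.5, 0.9]
opening: 0.0002
```

```bash
python3 - <<'E'
from workcell import arm
from h import *
import cv2,pickle
d=pickle.load(open("s0.pkl","rb"))
o=arm.observe();print(o["tcp_pos"],o["contact_force"])
I=[];p=o["tcp_pos"];P=ray(d["top"],425,202.7,.163);print(P)
for n in("wrist","scene"):
    s=arm.snapshot(n);f=s["frame"].copy()
    for X,c in((P,(0,255,0)),([p[0],p[1],.163],(255,255,0))):
        q=proj(s,X);cv2.drawMarker(f,tuple(int(v) for v in q.round()),c,0,8,1)
        x,y=q.astype(int)
    I.append(cv2.resize(f[max(0,y-75):max(0,y-75)+150,max(0,x-100):max(0,x-100)+200],(400,300)))
cv2.imwrite("pics/b.png",np.hstack(I))
E
```

```text
[ 0.51157836 -0.13701103  0.18932459] [ 0.0840664 -0.506935   0.8724917]
[ 0.510069   -0.14084234  0.163     ]
```

View pics/b.png

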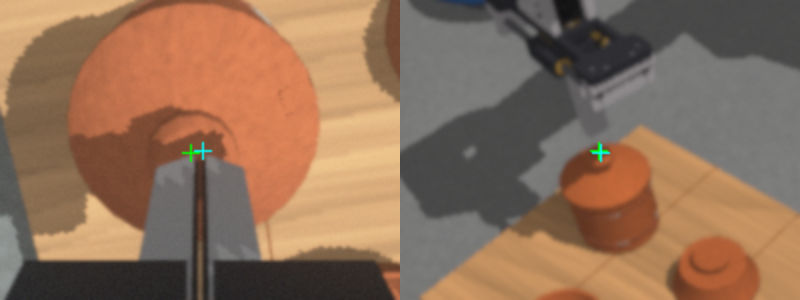

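The wrist crop shows the knob circle centred at about (194,152), between the cyan mark (tool) and the green mark (estimate). I'm shifting −3 mm in y and descending.

Emit:
{"api": "step_arm", "payload": {
  "rows": [
    [0,[-0.1,-0.3,-0.8],0],
    [0,[0,0,-0.6],0],
    [0,[0,0,-0.3],0],
    [0,[0,0,-0.2],0]
  ]
}}

```text
time_s: 4.7
tcp_pos: [0.5122, -0.1406, 0.1721]
eef_rot: [0.832, 0.554, 0.007, 0.012]
contact_force: [0.2, -0.2, -0.1]
opening: 0.0004
```

Emit:
{"api": "step_arm", "payload": {
  "rows": [
    [0,[-0.1,0,-0.3],0],
    [0,[0,0,-0.3],0],
    [0,[0,0,-0.2],0],
    [0,[0,0,-0.2],0]
  ]
}}

```text
time_s: 5.1
tcp_pos: [0.5112, -0.1408, 0.1616]
eef_rot: [0.832, 0.554, 0.007, 0.012]
contact_force: [-1.6, 0.0, 4.3]
opening: 0.0006
```

The knob is tapped at about 4.3 N. Lifting, then on to the small bowl.

Emit:
{"api": "step_arm", "payload": {
  "rows": [
    [0,[0,0,1],0],
    [0,[0,0,4],0],
    [0,[1,4.7,0],0],
    [0,[1,4.7,0],0],
    [0,[1,4.7,0],0],
    [0,[0,0,0],0],
    [0,[0,0,-4],0],
    [0,[0,0,-4],0],
    [0,[0,0,0],0],
    [0,[0,0,0],0]
  ]
}}

```text
time_s: 6.1
tcp_pos: [0.546, 0.003, 0.142]
eef_rot: [0.833, 0.553, 0.012, 0.018]
contact_force: [0.1, -0.6, 0.6]
opening: 0.0004
```

```bash
python3 - <<'E'
from workcell import arm
from h import *
import cv2,pickle
d=pickle.load(open("s0.pkl","rb"))
o=arm.observe();print(o["tcp_pos"],o["contact_force"])
I=[];p=o["tcp_pos"];P=ray(d["top"],351.5,194,.091);print(P)
for n in("wrist","scene"):
    s=arm.snapshot(n);f=s["frame"].copy()
    for X,c in((P,(0,255,0)),([p[0],p[1],.091],(255,255,0))):
        q=proj(s,X);cv2.drawMarker(f,tuple(int(v) for v in q.round()),c,0,8,1)
        x,y=q.astype(int)
    I.append(cv2.resize(f[max(0,y-75):max(0,y-75)+150,max(0,x-100):max(0,x-100)+200],(400,300)))
cv2.imwrite("pics/c.png",np.hstack(I))
E
```

```text
[0.54600139 0.00303168 0.14202999] [ 0.11528451 -0.60570665  0.63903096]
[ 5.40682051e-01 -4.85229255e-04  9.10000000e-02]
```

View pics/c.png

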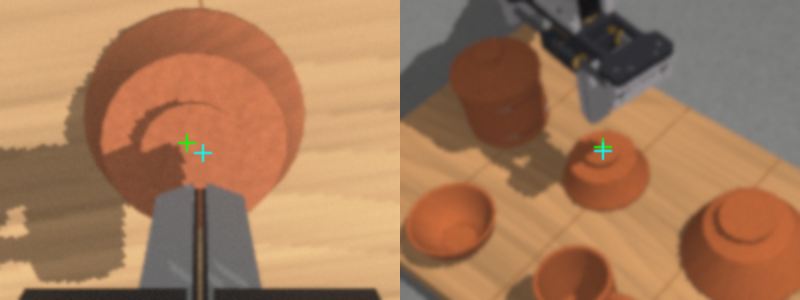

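The small foot is centred near (190,145) in the crop, next to the green mark. I'm shifting −4, −3 mm and descending.

Emit:
{"api": "step_arm", "payload": {
  "rows": [
    [0,[-0.4,-0.3,-1.5],0],
    [0,[0,0,-1.5],0],
    [0,[0,0,-0.6],0],
    [0,[0,0,-0.2],0],
    [0,[0,0,0],0]
  ]
}}

```text
time_s: 6.7
tcp_pos: [0.545, -0.0025, 0.1078]
eef_rot: [0.833, 0.552, 0.016, 0.022]
contact_force: [-0.0, 0.3, -0.5]
opening: 0.0
```

Emit:
{"api": "step_arm", "payload": {
  "rows": [
    [0,[-0.4,0.1,-0.5],0],
    [0,[0,0,-0.5],0],
    [0,[0,0,-0.2],0],
    [0,[0,0,-0.2],0]
  ]
}}

```text
time_s: 7.1
tcp_pos: [0.5416, -0.0016, 0.0943]
eef_rot: [0.833, 0.552, 0.017, 0.023]
contact_force: [-0.4, 0.2, -0.4]
opening: 0.0005
```

Emit:
{"api": "step_arm", "payload": {
  "rows": [
    [0,[0,0,-0.2],0],
    [0,[0,0,-0.2],0]
  ]
}}

```text
time_s: 7.3
tcp_pos: [0.5418, -0.0016, 0.0903]
eef_rot: [0.833, 0.552, 0.017, 0.023]
contact_force: [-1.4, 0.2, 3.9]
opening: 0.0004
```

The small foot is tapped at about 3.9 N. Retreating up and back, then checking the scene.

Emit:
{"api": "step_arm", "payload": {
  "rows": [
    [0,[0,0,1],0],
    [0,[0,0,4],0],
    [0,[0,0,5],0],
    [0,[0,0,5],0],
    [0,[-4,0,2],0],
    [0,[-4,0,0],0],
    [0,[0,0,0],0],
    [0,[0,0,0],0]
  ]
}}

```text
time_s: 8.1
tcp_pos: [0.458, -0.0013, 0.2722]
eef_rot: [0.833, 0.552, 0.019, 0.025]
contact_force: [0.3, 0.6, 1.0]
opening: 0.0004
```

```bash
python3 - <<'E'
from workcell import arm
import cv2,pickle,numpy as np
d=pickle.load(open("s0.pkl","rb"))
o=arm.observe();print(o["tcp_pos"],o["contact_force"],abs(np.array(o["qd"])).max())
s=arm.snapshot("scene")["frame"]; a=d["scene"]["frame"]
x=np.hstack([a[140:330,50:430],s[140:330,50:430]]);y=cv2.absdiff(a,s)[140:330,50:430]
cv2.imwrite("pics/e.png",cv2.resize(np.vstack([x,np.hstack([y,np.clip(y.astype(int)*3,0,255).astype(np.uint8)])]),(800,400)))
E
```

```text
[ 0.45804577 -0.00133846  0.27219384] [0.25773226 0.64662792 0.98113859] 0.04803032279609047
```

View pics/e.png

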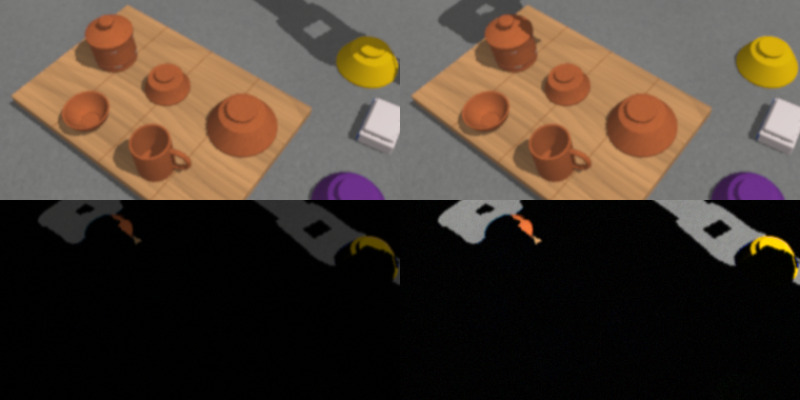

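Before and after differ only in the arm's shadows: no piece has moved, and the hand is clear. Handing in.

```bash
python3 -c "
from workcell import arm
print(arm.job_done())"
```

```text
the job is handed in; nothing more can be done
None
```

I tapped the three pieces in order with the shut fingertips: the wide terracotta bowl's foot, then the jar knob, then the small bowl's foot. The wrist sensor read peaks of about 4.6, 4.3 and 3.9 N at the ends of those moves, well under the 20 N limit. The job was handed in at about 8 s of the 43 s allowed, and the hand-in gave no verdict.

At the last check the hand was at a height of 0.27 m, clear of everything. The before/after scene pictures differed only in the arm's shadows, with all the pieces and bystanders in place. No check failed or disagreed. The sensor still read about 1 N in free air, as it did through the job, which I took as noise. The tool had also drifted by a few hundredths of a radian from pointing straight down, with no visible effect on the taps.

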